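# Weigh a two-tin carrier: find its balance point and hang it level on the scale's saddle

### The arm

A 7-joint arm with a two-finger parallel gripper is mounted at the origin on the work surface. World frame = base frame: x ahead of the robot, y to its left, z up, the work surface at z = 0. Lengths are in m, angles in rad, forces in N, time in s.
With the tool pointing down it reaches from about 0.35 to 0.9 m from the base axis. Payload 8.1 kg.
Tool frame: the origin (TCP) lies between the finger pads; the fingertips stand 22 mm ahead of it and the grasp point (between the pads) lies 3 mm ahead of it; z points along the fingers, x is the direction in which the jaws open and shut, and the axes are right-handed (so a half turn about z gives the same grasp; the last joint's range is limited). The gripper opens to 92 mm and grips with 3 to 60 N. Pads are 19 mm wide; open, the fingers measure 130 mm over their backs; the gripper's body (75 mm by 190 mm) begins 47 mm behind the grasp point.
Start: joints at [1.108, 0.434, 0.025, 1.573, -0.012, 1.134, -0.075], TCP at [0.22, -0.585, 0.249] pointing down, gripper open.
Joint ranges: [-2.62, 2.62], [-0.44, 2.09], [-1.27, 1.32], [0.08, 2.57], [-1.32, 4.46], [0.12, 2], [-2.74, 2.74]. Speed limits (rad/s): [2.22, 2.22, 3.01, 3.01, 3.14, 3.14, 3.14].

### API

Orientations are given as a rotation vector (axis times angle).
In Python, from cell import arm, vision, order gives the robot as it stands.
- The arm moves only by the tool apply_moves, never from a script. Its argument "commands" is a list of rows, each a list of 6 numbers: the shift along the tool's x, y, z in cm, then the turn, a rotation vector about the tool's x, y, z in rad. A call has 1 to 5 rows; each row shifts and turns the commanded pose from where the row before left it, along the tool's axes as they then stand; what a row does not reach is not made up. A row lasts 1/10 s, in which the tool goes at most 50 mm and 8.59 degrees, less where a joint would pass 70% of its speed; a pose out of reach is approached as far as the arm can. A call with a gripper value outside its range is refused whole. "claw" is the closure, from -1 (fully open) to 1 (shut), so that 0 is half open, set as the call begins (left out, the last holds). The fingers move at their own pace and stop on an object; "newtons" is the grip in N (left out, the last holds). Time passes only in rows, so rows that do not move let the fingers close. It gives the time, the measured TCP pose, the force and the opening at its end, in the units of the state.
- arm.observe(): the state, without advancing time (a new reading comes with each control period).
- vision.get_image(name): name is "side" or "top" or "wrist"; returns (picture, depth): 480x640x3 uint8, red, green, blue; 480x640 float32, m along the optical axis (not along the pixel's ray), 0 where there is no reading.
- vision.get_calibration(name): a dict with "K" (3x3 intrinsics, pixels), "R" (3x3) and "t" (3): a world point X has camera coordinates R X + t. Camera axes: x right, y down, z forward; pixel columns grow to the right and rows downward; lengths in m; the calibration is good to about 2 mm. A picture is of the moment at which its call begins: read the wrist's pose just before it. get_calibration takes no time and is no camera call; for the wrist camera it gives the pose at the moment of the call.
- order.sign_off(): hands the job in, once; it reports no verdict.
The state is a dict: "clock": time; "joints": joint angles; "dq": joint speeds; "joint_efforts": joint torques, N m; "position": TCP position; "ee_rot": TCP orientation; "force": force on the tool from outside, world axes, zero at the start; "ft_torque": the same for the moment, N m; "width": opening from 0.0 (shut) to 1.0 (fully open).
Only numpy, scipy, OpenCV 4.12 (cv2) and the standard library are available. Lean on these libraries where they do the work, as an engineer would, in place of code of your own. Each camera call takes 0.05 s, during which the arm holds its last target.

### The job

Weigh the two-tin carrier: the tins are filled unequally, so lift the bar gently at trial points until you find where it balances, without tipping it steeply. Then lift it clear of the table, level, and lower it softly into the single narrow saddle on the scale so that it rides there level, on the saddle alone, when you let go. Leave the other things on the table where they are.

Things in the scene. Friction and masses are not known exactly. Their poses are not given: they have to be found in the camera images.
- bar_mid (a point): Middle of the carrier's aluminium box-section bar, half-way up: 370 mm long (its x axis), 20 mm wide (y), 45 mm tall (z up). Free to be gripped across its 20 mm width, from above, anywhere between the tins. At the start its underside is 75 mm above the table. The balance point lies along the bar up to 80 mm from here, to one side or the other, unknown; the whole weighs 0.5 to 0.9 kg.
- tin_green_foot (a point): Centre of the bottom of the carrier's tin with the green lid: a closed steel tin with red band, 72 mm diameter, 75 mm tall, fixed rigidly under the bar 150 mm from its middle on the bar's +x side. The tins stand on the table at the start; their bottoms lie 97.5 mm below the bar's middle. The tins differ in weight; which is the heavier, and by how much, shows only on lifting.
- tin_yellow_foot (a point): Centre of the bottom of the carrier's other tin, with the yellow lid, same size, 150 mm from the bar's middle on its -x side.
- saddle (a point): Centre of the saddle's floor on the scale, 140 mm above the table unloaded, z up. 18 mm long along its x, the way the bar must lie (either way round); two orange cheeks, 25 mm apart inside, reach 9 mm above the floor. On an 18 mm square post on a steel pan (150 x 130 mm, 43 mm above the table) of a white scale. The bar stays level only if its balance point is over these 18 mm.
- pan (a joint): How far the scale's sprung pan, with post and saddle, has sunk (m): 0 unloaded, stays 0 up to about 2 N, then about 0.4 mm per newton, 14 mm at most.
- spice_jar: Bystander: jar with green lid, 56 mm diameter, 115 mm tall; origin at its underside.
- sauce_bottle: Bystander: amber bottle with red cap, 64 mm diameter, 190 mm tall; origin at its underside.
- flat_can: Bystander: low yellow can, 84 mm diameter, 50 mm tall; origin at its underside.
- thermometer: Bystander: yellow and grey hand-held thermometer lying down, about 150 mm long, 35 mm tall; origin at its underside.
- spoon: Bystander: a spoon lying on the table; origin at its underside.
- pepper_jar: Bystander: jar with red lid, 52 mm diameter, 100 mm tall; origin at its underside.

How it is judged:
On the way:
1. the carrier is lifted level, both tins clear of the table by 20 mm or more and the bar clear of the saddle (height (world z) of each of tin_green_foot, tin_yellow_foot above 0.02 m and angle between bar_mid's own z axis and vertical below 0.1 rad and contact force between carrier and scale below 0.2 N), for 0.3 s.
At the end, for the whole second after the job is handed in: The carrier rests in the saddle between its cheeks, bar level within 0.06 rad (3.4 degrees), its underside on the saddle floor (measured at mid-bar within 6 mm), its weight on the scale, let go and at rest (angle between bar_mid's own z axis and vertical below 0.06 rad and z of bar_mid in the frame of saddle between 0.0165 and 0.0285 m and y of bar_mid in the frame of saddle between -0.03 and 0.03 m and angle between the x axis of bar_mid and the x axis of saddle, either way round below 0.35 rad and distance between bar_mid and saddle below 0.1 m and contact force between carrier and scale above 2 N and linear speed of carrier below 0.02 m/s and angular speed of carrier below 0.1 rad/s); the robot touches nothing.
It fails at once if the carrier is tipped by more than 0.26 rad (15 degrees) (angle between bar_mid's own z axis and vertical above 0.26 rad).
It fails at once if the carrier is pressed or dropped on the scale with more than 25 N (contact force between carrier and scale above 25 N).
It fails at once if a bystander is shifted by more than 30 mm (distance of any of spice_jar, sauce_bottle, flat_can, thermometer, spoon, pepper_jar from where it was at the start of the episode above 0.03 m).
It also fails if it takes over 64 s, if anything falls off the work surface, if the arm or the gripper's body presses on something with over 40 N, if the wrist force passes 120 N, or if a joint passes its speed limit or range.

## Working session

There is one attempt and no reset: what is moved stays moved. The work goes in short steps, Python scripts to look and compute and a tool call to move; the robot and the scene stay as the last step left them, time stands still between calls to the robot, and variables do not carry over. Pictures are saved under pics/ and viewed, and the job is handed in when it is done.

Besides the shell and the picture viewer there is one more tool, called after "Request:" as name(argument=value, ...) on one line, values as JSON. apply_moves: Moves the arm, as the interface text tells. Its arguments: {"type":"object","properties":{"commands":{"type":"array","items":{"type":"array","items":{"type":"number"}}},"claw":{"type":"number"},"newtons":{"type":"number"}},"required":["commands"]}

```bash
ls; mkdir -p pics
python3 - <<'E'
from cell import arm, vision
import cv2, numpy as np
print(arm.observe())
for n in ["side","top"]:
    im,d=vision.get_image(n); c=vision.get_calibration(n)
    cv2.imwrite(f"pics/{n}0.png",im[:,:,::-1]); np.savez(f"{n}0.npz",im=im,d=d,**c)
    print(n,c)
E
```

```text
pics
{'clock': 0.0, 'joints': array([ 1.10838584,  0.43518159,  0.02497158,  1.57408621, -0.01159456,
        1.13397687, -0.07509842]), 'dq': array([ 9.81466696e-04, -5.06407528e-05,  2.21527082e-04, -1.06761104e-03,
        1.27582749e-03, -1.02530162e-03, -4.79179319e-04]), 'joint_efforts': array([ 1.61364427e-03, -6.67864537e+01,  9.86200422e-01, -3.14470553e+01,
       -6.04863628e-02,  4.29254025e-02,  2.14150327e-04]), 'position': array([ 0.2198465 , -0.58456194,  0.24797485]), 'ee_rot': array([-2.58242035e+00,  1.78775509e+00,  2.06356121e-03]), 'force': array([ 1.73498285,  0.11141577, -0.46640166]), 'ft_torque': array([ 0.01379271, -0.00871826,  0.07148925]), 'width': 1.000388782640971}
side {'K': array([[489.61568746,   0.        , 319.67556829],
       [  0.        , 489.61568746, 241.98812272],
       [  0.        ,   0.        ,   1.        ]]), 'R': array([[-9.43276119e-01, -3.32009116e-01, -3.31929103e-04],
       [-2.00923915e-01,  5.71643303e-01, -7.95520908e-01],
       [ 2.64309938e-01, -7.50329182e-01, -6.05926048e-01]]), 't': array([0.47430161, 0.1933072 , 0.92292989])}
top {'K': array([[475.49900281,   0.        , 310.50617127],
       [  0.        , 475.49900281, 240.13147371],
       [  0.        ,   0.        ,   1.        ]]), 'R': array([[-0.01619419, -0.99981577,  0.01030377],
       [-0.98493799,  0.01417727, -0.17232575],
       [ 0.17214793, -0.01293925, -0.98498613]]), 't': array([-0.01621953,  0.53386107,  1.00245966])}
```

View pics/side0.png

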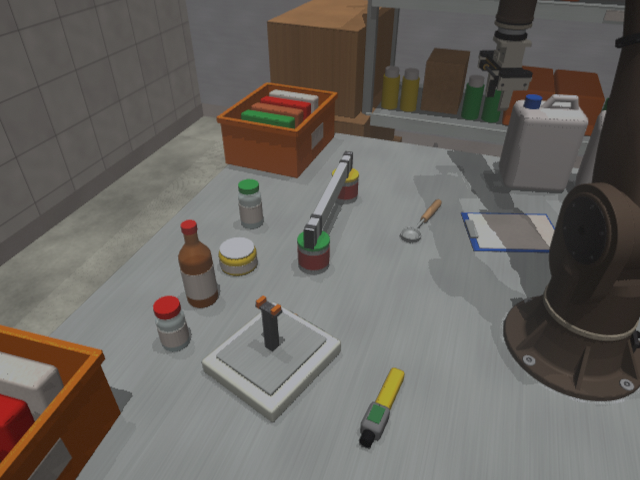

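View pics/top0.png

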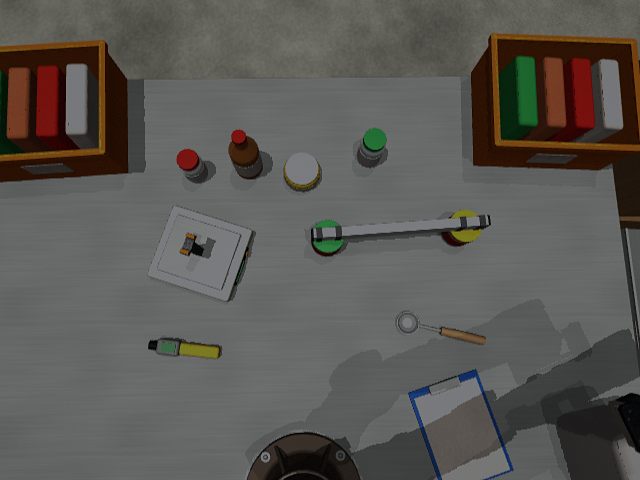

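The pictures show the bar in the top view running from about (313,234) at the green end to (490,222) at the yellow end. The orange saddle cheeks are near (188,243), and in the side view near (268,305). The bystanders stand beyond the bar, and the thermometer and spoon are nearer the robot.

```bash
cat > h.py <<'E'
import numpy as np, cv2
def ld(n):
    z=np.load(n); return z['im'],z['d'],z['K'],z['R'],z['t']
def back(uv,dep,K,R,t):
    uv=np.atleast_2d(uv).astype(float); dep=np.ravel(dep)
    c=np.c_[(uv[:,0]-K[0,2])/K[0,0],(uv[:,1]-K[1,2])/K[1,1],np.ones(len(uv))]*dep[:,None]
    return (c-t)@R
def plane(uv,z,K,R,t):
    uv=np.atleast_2d(uv).astype(float)
    c=np.c_[(uv[:,0]-K[0,2])/K[0,0],(uv[:,1]-K[1,2])/K[1,1],np.ones(len(uv))]@R
    C=-R.T@t
    return C+c*((z-C[2])/c[:,2])[:,None]
E
python3 - <<'E'
from h import *
for n in ["top0.npz","side0.npz"]:
    im,d,K,R,t=ld(n)
    v,u=np.mgrid[:480,:640]
    P=back(np.c_[u.ravel(),v.ravel()],d.ravel(),K,R,t).reshape(480,640,3)
    ok=d>0
    print(n)
    # bar top
    m=ok&(abs(P[...,2]-.12)<.006)&(P[...,0]>.35)&(P[...,0]<.7)&(abs(P[...,1]+.15)<.28)
    nl,lab,st,ce=cv2.connectedComponentsWithStats(m.astype(np.uint8))
    for i in range(1,nl):
        if st[i,4]>25:
            q=P[lab==i]; r=cv2.minAreaRect(q[:,:2].astype(np.float32)*1000)
            print(' z.12',st[i],q.mean(0).round(4),r, np.median(q[:,2]))
    hsv=cv2.cvtColor(im,cv2.COLOR_RGB2HSV)
    o=(hsv[...,0]>5)&(hsv[...,0]<20)&(hsv[...,1]>130)&ok&(P[...,2]>.12)&(P[...,2]<.17)&(P[...,0]>.3)&(P[...,0]<.65)
    nl,lab,st,ce=cv2.connectedComponentsWithStats(o.astype(np.uint8))
    for i in range(1,nl):
        if st[i,4]>5:
            q=P[lab==i]; print(' or',st[i],ce[i].round(1),q.mean(0).round(4),q.min(0).round(4),q.max(0).round(4))
    for name,zlo,zhi,x0,x1,y0,y1 in [('pan',.036,.05,.3,.7,.1,.4)]:
        m=ok&(P[...,2]>zlo)&(P[...,2]<zhi)&(P[...,0]>x0)&(P[...,0]<x1)&(P[...,1]>y0)&(P[...,1]<y1)
        nl,lab,st,ce=cv2.connectedComponentsWithStats(m.astype(np.uint8))
        i=1+np.argmax(st[1:,4]);q=P[lab==i];print(' pan',q.mean(0).round(4),cv2.minAreaRect(q[:,:2].astype(np.float32)*1000))
im,d,K,R,t=ld("top0.npz")
a=cv2.resize(im[205:255,160:220],None,fx=10,fy=10,interpolation=cv2.INTER_CUBIC)
cv2.imwrite("pics/sad.png",a[:,:,::-1])
a=cv2.resize(im[200:260,300:500],None,fx=4,fy=4,interpolation=cv2.INTER_CUBIC)
cv2.imwrite("pics/bar.png",a[:,:,::-1])
E
```

```text
top0.npz
 z.12 [237 157  18   8  76] [0.6924 0.1126 0.1203] ((692.436279296875, 110.6281509399414), (9.623160362243652, 36.60926818847656), 9.70849323272705) 0.12009961898488891
 z.12 [ 311  215  180   25 1789] [ 0.5461 -0.2104  0.119 ] ((546.7178955078125, -210.46884155273438), (24.04743003845215, 371.8992004394531), 3.6036922931671143) 0.11898307959805494
 or [186 233  10   7  41] [190.3 235.8] [0.5282 0.2158 0.1473] [0.522  0.207  0.1379] [0.5347 0.2244 0.151 ]
 or [180 249  10   6  40] [184.2 251.3] [0.4972 0.2271 0.1469] [0.4915 0.2188 0.1376] [0.5032 0.235  0.1508]
 pan [0.51   0.2204 0.0425] ((510.89190673828125, 221.34698486328125), (160.61502075195312, 139.42652893066406), 71.08325958251953)
side0.npz
 z.12 [303 151  50  83 813] [ 0.5463 -0.1825  0.1198] ((548.6640014648438, -210.0201873779297), (24.01119041442871, 376.8858947753906), 3.5460925102233887) 0.12001617780684529
 z.12 [200 248  11  14  67] [0.6934 0.1175 0.1207] ((694.5757446289062, 114.19066619873047), (10.7945556640625, 30.3212947845459), 2.708503246307373) 0.12086961812683505
 or [256 296  10  12  62] [260.5 300.9] [0.5287 0.2207 0.1458] [0.524  0.2103 0.1357] [0.535  0.2283 0.1507]
 or [271 305  10  10  65] [275.3 309.2] [0.4976 0.2309 0.1465] [0.4925 0.222  0.139 ] [0.5033 0.2381 0.151 ]
 pan [0.5098 0.235  0.0433] ((516.2783203125, 219.60720825195312), (159.051025390625, 141.77439880371094), 70.1501235961914)
```

View pics/bar.png

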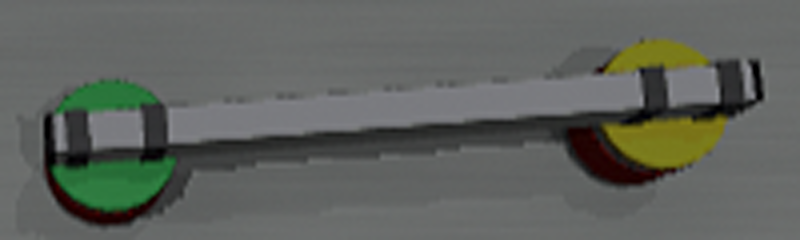

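View pics/sad.png

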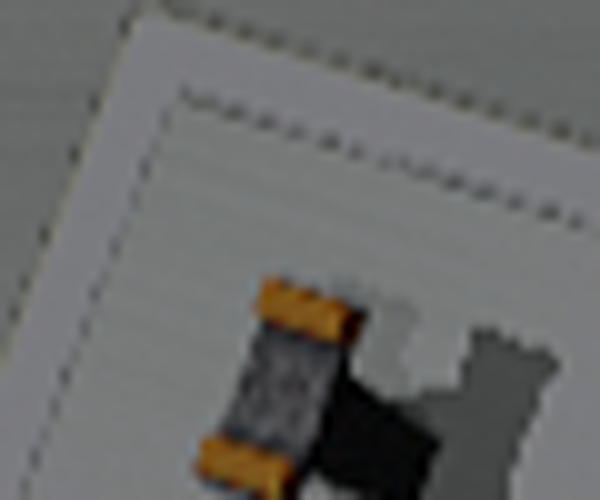

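```bash
cat >> h.py <<'E'
from scipy.spatial.transform import Rotation as Ro
def plan(p,yaw_deg,n,s=None,cur=None):
    """rows from the present pose to pos p, tool down with tool x at yaw"""
    if s is None:
        from cell import arm; s=arm.observe()
    p0=np.array(s['position']); R0=Ro.from_rotvec(s['ee_rot'])
    y=np.radians(yaw_deg); x=np.array([np.cos(y),np.sin(y),0]); z=np.array([0,0,-1.])
    R1=Ro.from_matrix(np.c_[x,np.cross(z,x),z])
    rv=(R0.inv()*R1).as_rotvec(); dp=(np.array(p)-p0)/n
    print('yaw now',np.degrees(np.arctan2(*R0.as_matrix()[[1,0],0])).round(2),'pos',p0.round(4),'clk',s['clock'])
    R=R0
    for i in range(n):
        sh=R.inv().apply(dp)*100
        print(np.r_[sh.round(2),(rv/n).round(4)].tolist())
        R=R*Ro.from_rotvec(rv/n)
E
python3 -c "
from h import *
plan([.5475-.0,-.21,.30],3.6,10)"
```

```text
yaw now -69.39 pos [ 0.2198 -0.5846  0.248 ] clk 0.1
[-2.35, -4.39, -0.52, -0.0001, 0.0001, -0.1274]
[-1.78, -4.65, -0.52, -0.0001, 0.0001, -0.1274]
[-1.17, -4.84, -0.52, -0.0001, 0.0001, -0.1274]
[-0.55, -4.95, -0.52, -0.0001, 0.0001, -0.1274]
[0.08, -4.98, -0.52, -0.0001, 0.0001, -0.1274]
[0.72, -4.93, -0.52, -0.0001, 0.0001, -0.1274]
[1.34, -4.79, -0.52, -0.0001, 0.0001, -0.1274]
[1.93, -4.59, -0.52, -0.0001, 0.0001, -0.1274]
[2.5, -4.3, -0.52, -0.0001, 0.0001, -0.1274]
[3.03, -3.95, -0.52, -0.0001, 0.0001, -0.1274]
```

Request:
apply_moves(commands=[[-2.35,-4.39,-0.52,0,0,-0.127],[-1.78,-4.6,-0.52,0,0,-0.127],[-1.17,-4.8,-0.52,0,0,-0.127],[-0.55,-4.9,-0.52,0,0,-0.127],[0.08,-4.9,-0.52,0,0,-0.127]])

```text
clock: 0.6
position: [0.3832, -0.3974, 0.2748]
ee_rot: [3.014, -0.885, -0.001]
force: [0.5, -1.1, -0.6]
width: 0.999
```

Request:
apply_moves(commands=[[0.7,-4.9,-0.5,0,0,-0.127],[1.34,-4.8,-0.5,0,0,-0.127],[1.9,-4.6,-0.5,0,0,-0.127],[2.5,-4.3,-0.5,0,0,-0.127],[3.0,-3.9,-0.5,0,0,-0.127]])

```text
clock: 1.1
position: [0.5466, -0.211, 0.2997]
ee_rot: [3.14, 0.1, -0.001]
force: [0.5, -1.0, -0.8]
width: 1.001
```

Run:
```python
from h import *
plan([.50,.20,.32],3.6,10)
```

```text
yaw now 3.66 pos [ 0.5466 -0.211   0.2997] clk 1.1
[-0.2, -4.13, -0.2, 0.0, 0.0, 0.0001]
[-0.2, -4.13, -0.2, 0.0, 0.0, 0.0001]
[-0.2, -4.13, -0.2, 0.0, 0.0, 0.0001]
[-0.2, -4.13, -0.2, 0.0, 0.0, 0.0001]
[-0.2, -4.13, -0.2, 0.0, 0.0, 0.0001]
[-0.21, -4.13, -0.2, 0.0, 0.0, 0.0001]
[-0.21, -4.13, -0.2, 0.0, 0.0, 0.0001]
[-0.21, -4.13, -0.2, 0.0, 0.0, 0.0001]
[-0.21, -4.13, -0.2, 0.0, 0.0, 0.0001]
[-0.21, -4.13, -0.2, 0.0, 0.0, 0.0001]
```

Request:
apply_moves(commands=[[-0.2,-4.13,-0.2,0,0,0],[-0.2,-4.13,-0.2,0,0,0],[-0.2,-4.13,-0.2,0,0,0],[-0.2,-4.13,-0.2,0,0,0],[-0.2,-4.13,-0.2,0,0,0]])

```text
clock: 1.6
position: [0.5231, -0.0057, 0.3095]
ee_rot: [3.14, 0.092, -0.001]
force: [0.6, 1.1, -0.1]
width: 0.997
```

Request:
apply_moves(commands=[[-0.2,-4.13,-0.2,0,0,0],[-0.2,-4.13,-0.2,0,0,0],[-0.2,-4.13,-0.2,0,0,0],[-0.2,-4.13,-0.2,0,0,0],[-0.2,-4.13,-0.2,0,0,0]])

```text
clock: 2.1
position: [0.501, 0.1997, 0.3196]
ee_rot: [3.14, 0.092, -0.001]
force: [0.7, -0.2, 0.9]
width: 1.0
```

Run:
```python
from h import *
from cell import arm,vision
print(arm.observe()['position'])
c=vision.get_calibration("wrist"); im,d=vision.get_image("wrist")
np.savez("w1.npz",im=im,d=d,**c); cv2.imwrite("pics/w1.png",im[:,:,::-1]); print(-c['R'].T@c['t'])
```

```text
[0.50098577 0.19973591 0.31955058]
[0.49595864 0.2847641  0.45521812]
```

View pics/w1.png

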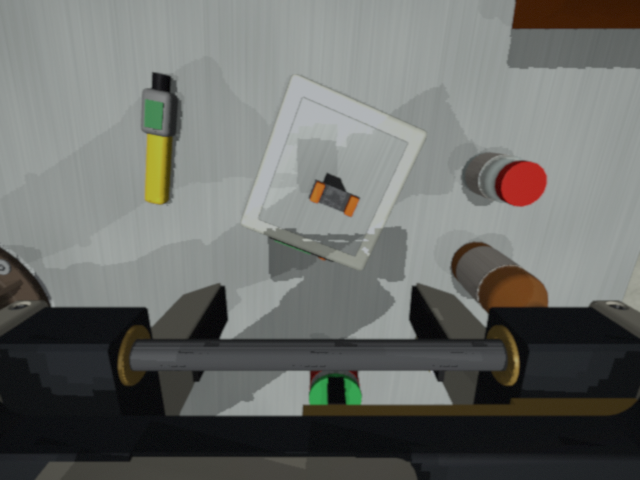

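The wrist view shows the saddle at about (334,196), with its orange cheeks at (318,190) and (350,204). The pan lies around it and the pepper jar is at (520,183).

Run:
```python
from h import *
im,d,K,R,t=ld("w1.npz")
hsv=cv2.cvtColor(im,cv2.COLOR_RGB2HSV)
o=((hsv[...,0]>5)&(hsv[...,0]<20)&(hsv[...,1]>130)).astype(np.uint8)
nl,lab,st,ce=cv2.connectedComponentsWithStats(o)
for i in range(1,nl):
    x,y=ce[i]
    if 300<x<370 and 160<y<230 and st[i,4]>10:
        q=np.argwhere(lab==i)[:,::-1]; P=plane(q,.149,K,R,t)
        D=back(q,d[lab==i],K,R,t)
        print(st[i],P.mean(0).round(4),'depth',np.median(D,0).round(4),cv2.minAreaRect(P[:,:2].astype(np.float32)*1000), d[lab==i].min())
        D=D[(D[:,2]>.145)]; print(len(D),D.mean(0).round(4),cv2.minAreaRect(D[:,:2].astype(np.float32)*1000))
# pan & scale from depth
v,u=np.mgrid[:480,:640]
P=back(np.c_[u.ravel(),v.ravel()],d.ravel(),K,R,t).reshape(480,640,3)
roi=(u>230)&(u<440)&(v<275)
m=(roi&(abs(P[...,2]-.043)<.005)).astype(np.uint8)
nl,lab,st,ce=cv2.connectedComponentsWithStats(m); i=1+np.argmax(st[1:,4]); q=P[lab==i];print('pan',np.median(q[:,2]),cv2.minAreaRect(q[:,:2].astype(np.float32)*1000))
a=cv2.resize(im[170:225,300:370],None,fx=10,fy=10,interpolation=cv2.INTER_CUBIC); cv2.imwrite("pics/w1c.png",a[:,:,::-1])
# edges of saddle blob at top: cheeks region from all three views
for n in ["top0.npz"]:
    im,d,K,R,t=ld(n); 
    P=back(np.c_[u.ravel(),v.ravel()],d.ravel(),K,R,t).reshape(480,640,3)
    m=((d>0)&(P[...,2]>.05)&(P[...,2]<.3)&(P[...,0]>.2)&(P[...,0]<.9)).astype(np.uint8)
    nl,lab,st,ce=cv2.connectedComponentsWithStats(m)
    for i in range(1,nl):
        if st[i,4]>60: q=P[lab==i]; print(ce[i].round(),q.min(0).round(3),q.max(0).round(3))
```

```text
[310 181  15  22 202] [0.4985 0.231  0.149 ] depth [0.4985 0.2311 0.1484] ((498.5623779296875, 230.88824462890625), (18.195953369140625, 8.638080596923828), 71.47367095947266) 0.0
184 [0.4987 0.2318 0.1551] ((499.81060791015625, 252.9833984375), (63.041561126708984, 11.187524795532227), 86.84768676757812)
[344 195  15  21 181] [0.529  0.2207 0.149 ] depth [0.5291 0.2206 0.1484] ((528.992919921875, 220.5338134765625), (17.75616455078125, 8.269645690917969), 71.78396606445312) 0.30922177
161 [0.5295 0.2203 0.1485] ((529.568115234375, 220.15286254882812), (17.07931137084961, 7.211500644683838), 71.02385711669922)
pan 0.04265748404652878 ((514.646484375, 224.8218994140625), (150.0021209716797, 130.15127563476562), 71.35590362548828)
[560. 111.] [ 0.693 -0.733  0.05 ] [ 0.9   -0.405  0.154]
[ 58. 120.] [0.686 0.393 0.05 ] [0.9   0.668 0.158]
[372. 145.] [ 0.712 -0.19   0.05 ] [ 0.764 -0.136  0.12 ]
[244. 153.] [0.685 0.085 0.05 ] [0.748 0.147 0.193]
[190. 163.] [0.679 0.214 0.05 ] [0.729 0.264 0.104]
[399. 230.] [ 0.502 -0.397  0.05 ] [ 0.592 -0.025  0.126]
[191. 246.] [0.489 0.207 0.053] [0.535 0.238 0.151]
[612. 408.] [ 0.2   -0.528  0.233] [ 0.225 -0.492  0.3  ]
```

View pics/w1c.png

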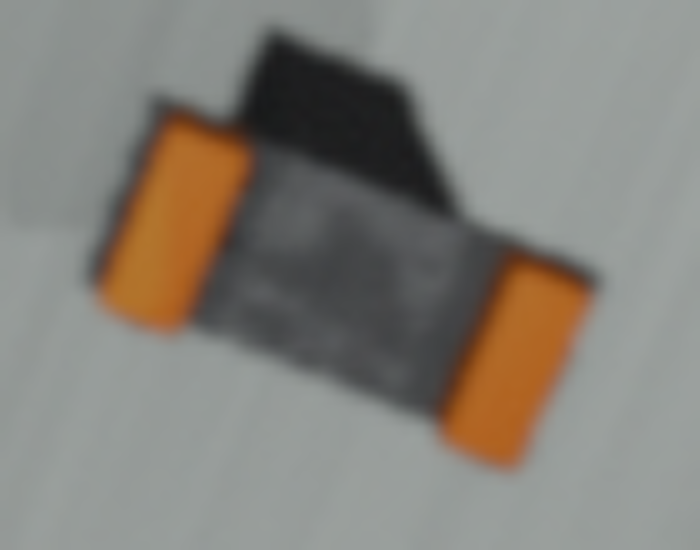

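Request:
apply_moves(commands=[[0.21,4.13,0.9,0,0,0],[0.21,4.13,0.9,0,0,0],[0.21,4.13,0.9,0,0,0],[0.21,4.13,0.9,0,0,0],[0.21,4.13,0.9,0,0,0]])

```text
clock: 2.65
position: [0.5239, -0.0091, 0.2742]
ee_rot: [3.14, 0.093, -0.001]
force: [1.1, -0.2, 0.1]
width: 1.0
```

Request:
apply_moves(commands=[[0.21,4.13,0.9,0,0,0],[0.21,4.13,0.9,0,0,0],[0.21,4.13,0.9,0,0,0],[0.21,4.13,0.9,0,0,0],[0.21,4.0,0.9,0,0,0]])

```text
clock: 3.15
position: [0.5463, -0.2135, 0.229]
ee_rot: [3.14, 0.092, -0.001]
force: [1.2, 0.6, 0.2]
width: 1.002
```

Run:
```python
from h import *
from cell import arm,vision
c=vision.get_calibration("wrist"); im,d=vision.get_image("wrist")
np.savez("w2.npz",im=im,d=d,**c); cv2.imwrite("pics/w2.png",im[:,:,::-1])
plan([.5475,-.2102,.113],3.6,4)
```

```text
yaw now 2.9 pos [ 0.5451 -0.222   0.227 ] clk 3.2
[0.08, -0.3, 2.85, 0.0009, 0.0008, -0.0031]
[0.08, -0.3, 2.85, 0.0009, 0.0008, -0.0031]
[0.08, -0.3, 2.85, 0.0009, 0.0008, -0.0031]
[0.08, -0.29, 2.85, 0.0009, 0.0008, -0.0031]
```

View pics/w2.png

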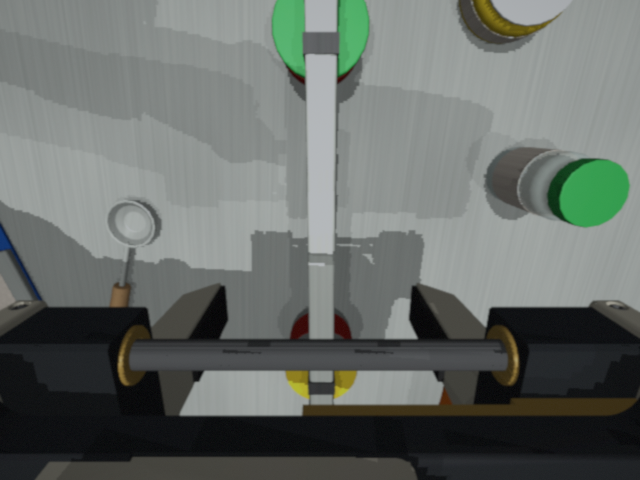

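The bar runs vertically at column ≈320 and is centred between the fingers (about 215 and 422). The green tin is at the top and the yellow tin sits behind the gripper.

Request:
apply_moves(commands=[[0,0,1.5,0,0,-0.005],[0,0,0,0,0,0]])

```text
clock: 3.4
position: [0.5452, -0.2118, 0.2126]
ee_rot: [-3.139, -0.099, 0.006]
force: [-0.7, 1.1, 0.4]
width: 0.998
```

Run:
```python
from h import *
plan([.5475,-.2102,.113],3.6,5)
im,d,K,R,t=ld("w2.npz")
for v in (120,180,220):
    row=im[v,290:350].astype(int).sum(1); g=np.diff(row); a=290+np.argmax(g[:30])+.5; b=290+30+np.argmin(g[30:])+.5
    P=plane([[a,v],[b,v]],.12,K,R,t); print(v,a,b,P.round(4)[:,:2], P.mean(0).round(4))
```

```text
yaw now 3.6 pos [ 0.5452 -0.2118  0.2126] clk 3.4
[0.05, -0.03, 1.99, -0.0003, 0.0007, -0.0]
[0.05, -0.03, 1.99, -0.0003, 0.0007, -0.0]
[0.05, -0.03, 1.99, -0.0003, 0.0007, -0.0]
[0.05, -0.03, 1.99, -0.0003, 0.0007, -0.0]
[0.05, -0.03, 1.99, -0.0003, 0.0007, -0.0]
120 306.5 335.5 [[ 0.5335 -0.1243]
 [ 0.5526 -0.1232]] [ 0.543  -0.1238  0.12  ]
180 307.5 334.5 [[ 0.5361 -0.1636]
 [ 0.5548 -0.1625]] [ 0.5455 -0.1631  0.12  ]
220 308.5 334.5 [[ 0.5383 -0.1922]
 [ 0.557  -0.1911]] [ 0.5476 -0.1916  0.12  ]
```

Request:
apply_moves(commands=[[0.06,-0.03,1.99,0,0,0],[0.06,-0.03,1.99,0,0,0],[0.06,-0.03,1.99,0,0,0],[0.06,-0.03,1.99,0,0,0],[0.04,-0.03,1.99,0,0,0]])

```text
clock: 3.9
position: [0.5496, -0.2089, 0.1151]
ee_rot: [-3.14, -0.102, -0.001]
force: [-0.1, -0.0, 0.1]
width: 1.001
```

Request:
apply_moves(commands=[[0,0,0,0,0,0],[0,0,0,0,0,0],[0,0,0,0,0,0],[0,0,0,0,0,0],[0,0,0,0,0,0]], claw=1, newtons=25)

```text
clock: 4.4
position: [0.5498, -0.2098, 0.1161]
ee_rot: [3.139, 0.1, 0.002]
force: [0.1, -0.4, -0.7]
width: 0.617
```

Run:
```python
from h import *
from cell import arm
s=arm.observe(); print(s['force'].round(2),s['ft_torque'].round(3),s['width'])
plan([.5475,-.2102,.113],3.6,1)
```

```text
[ 0.06 -0.39 -0.71] [ 0.008 -0.124 -0.013] 0.6172639037689988
yaw now 3.66 pos [ 0.5498 -0.2098  0.1161] clk 4.4
[-0.24, 0.02, 0.31, 0.0006, -0.0012, 0.001]
```

Request:
apply_moves(commands=[[-0.1,0,0.25,0,0,0],[0,0,0,0,0,0],[0,0,0,0,0,0],[0,0,0,0,0,0],[0,0,0,0,0,0]])

```text
clock: 4.9
position: [0.5483, -0.2097, 0.1126]
ee_rot: [-3.14, -0.1, 0.0]
force: [-0.5, 0.3, -0.4]
width: 0.219
```

Request:
apply_moves(commands=[[0,0,0,0,0,0],[0,0,0,0,0,0],[0,0,0,0,0,0],[0,0,0,0,0,0],[0,0,0,0,0,0]])

```text
clock: 5.4
position: [0.5484, -0.2097, 0.1127]
ee_rot: [3.14, 0.1, -0.0]
force: [0.1, -0.3, -1.6]
width: 0.214
```

Run:
```python
from h import *
from cell import arm
s=arm.observe(); print(s['position'],s['force'].round(2),s['ft_torque'].round(3),s['width'])
```

```text
[ 0.54838992 -0.20973263  0.11267055] [ 0.14 -0.33 -1.56] [-0.037 -0.045 -0.074] 0.21374734553121516
```

Gripped, with an opening of 0.214 × 92 ≈ 19.7 mm. Now a gentle 4 mm lift.

Request:
apply_moves(commands=[[0,0,-0.1,0,0,0],[0,0,-0.1,0,0,0],[0,0,-0.1,0,0,0],[0,0,-0.1,0,0,0],[0,0,0,0,0,0]])

```text
clock: 5.9
position: [0.5484, -0.2097, 0.1167]
ee_rot: [-3.14, -0.1, 0.0]
force: [0.7, 0.4, -7.8]
width: 0.216
```

```bash
cat >> h.py <<'E'
def tilt(tag):
    from cell import arm,vision
    s=arm.observe(); print('clk',s['clock'],'pos',s['position'].round(4),'F',s['force'].round(2),'T',s['ft_torque'].round(3),'w',round(float(s['width']),3))
    for n in ["side"]:
        c=vision.get_calibration(n); im,d=vision.get_image(n)
        np.savez(tag+n+".npz",im=im,d=d,**c); cv2.imwrite(f"pics/{tag}{n}.png",im[:,:,::-1])
E
python3 - <<'E'
from h import *
tilt("l1")
im=cv2.imread("pics/l1side.png"); cv2.imwrite("pics/l1c.png",cv2.resize(im[120:290,260:400],None,fx=3.5,fy=3.5))
im=cv2.imread("pics/side0.png"); cv2.imwrite("pics/l0c.png",cv2.resize(im[120:290,260:400],None,fx=3.5,fy=3.5))
E
```

```text
clk 5.9 pos [ 0.5484 -0.2097  0.1167] F [ 0.7   0.35 -7.8 ] T [ 0.249 -0.092 -0.013] w 0.216
```

View pics/l1c.png

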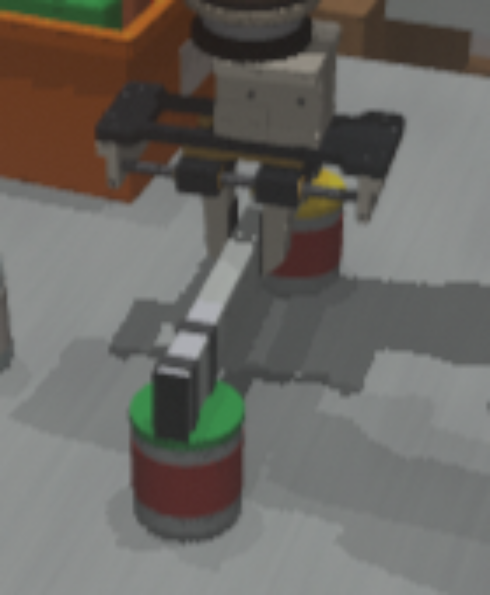

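```bash
cat >> h.py <<'E'
def fitbar(f,g=0.0):
    im,d,K,R,t=ld(f)
    v,u=np.mgrid[:480,:640]
    P=back(np.c_[u.ravel(),v.ravel()],d.ravel(),K,R,t)
    return P
E
python3 - <<'E'
from h import *
for f in ["side0.npz","l1side.npz"]:
    P=fitbar(f); im=ld(f)[0].reshape(-1,3)
    a=np.array([-.0623,.998]); b=np.array([.998,.0623]); mid=np.array([.5478,-.2102])
    s=(P[:,:2]-mid)@a; w=(P[:,:2]-mid)@b
    m=(abs(w)<.009)&(s>.04)&(s<.185)&(P[:,2]>.105)&(P[:,2]<.15)
    k=np.polyfit(s[m],P[m,2],1)
    for _ in range(3):
        r=P[:,2]-np.polyval(k,s); mm=m&(abs(r)<.003); k=np.polyfit(s[mm],P[mm,2],1)
    print(f,mm.sum(),'slope',k[0].round(4),'z mid',k[1].round(4))
    # green lid top
    hsv=cv2.cvtColor(ld(f)[0],cv2.COLOR_RGB2HSV).reshape(-1,3)
    for c,(h0,h1) in dict(g=(45,80),y=(22,35)).items():
        q=(hsv[:,0]>h0)&(hsv[:,0]<h1)&(hsv[:,1]>100)&(abs(w)<.04)&(abs(s)<.2)&(P[:,2]>.06)&(P[:,2]<.1)
        print(c,q.sum(),np.median(P[q],0).round(4))
E
```

```text
side0.npz 306 slope 0.0066 z mid 0.1195
g 263 [ 0.5219 -0.0502  0.075 ]
y 131 [ 0.5379 -0.352   0.0745]
l1side.npz 299 slope 0.0286 z mid 0.1234
g 272 [ 0.5222 -0.049   0.0821]
y 79 [ 0.5381 -0.3415  0.0748]
```

Lifted at the middle, the green foot rises about 7 mm while the yellow foot stays down. The balance point is therefore on the yellow side. I'll set it down, regrip 45 mm toward yellow and try again.

Request:
apply_moves(commands=[[0,0,0.1,0,0,0],[0,0,0.1,0,0,0],[0,0,0.1,0,0,0],[0,0,0.1,0,0,0]])

```text
clock: 6.35
position: [0.5488, -0.2095, 0.1129]
ee_rot: [3.14, 0.101, 0.001]
force: [-0.7, 1.4, -1.4]
width: 0.218
```

Request:
apply_moves(commands=[[0,0,0,0,0,0],[0,0,0,0,0,0],[0,1.5,0,0,0,0],[0,1.5,0,0,0,0],[0,1.5,0,0,0,0]], claw=0.4)

```text
clock: 6.85
position: [0.5513, -0.2572, 0.1128]
ee_rot: [3.139, 0.098, 0.0]
force: [-0.1, 0.1, 0.1]
width: 0.3
```

Request:
apply_moves(commands=[[0,0,0,0,0,0],[0,0,0,0,0,0],[0,0,0,0,0,0],[0,0,0,0,0,0],[0,0,0,0,0,0]], claw=1)

```text
clock: 7.35
position: [0.551, -0.254, 0.1124]
ee_rot: [-3.14, -0.102, 0.001]
force: [0.0, -1.2, -3.8]
width: 0.215
```

Run:
```python
from h import *
from cell import arm
s=arm.observe(); print(s['position'],s['force'].round(2),s['ft_torque'].round(3),s['width'])
```

```text
[ 0.55098481 -0.25400289  0.11239028] [ 0.03 -1.16 -3.84] [-0.349 -0.03  -0.037] 0.21483398490721584
```

Request:
apply_moves(commands=[[0,0,-0.1,0,0,0],[0,0,-0.1,0,0,0],[0,0,-0.1,0,0,0],[0,0,-0.1,0,0,0],[0,0,0,0,0,0]])

```text
clock: 7.85
position: [0.5514, -0.2546, 0.1168]
ee_rot: [3.14, 0.101, 0.0]
force: [-0.3, -0.7, -6.3]
width: 0.213
```

```bash
cat >> h.py <<'E'
def lids(f,zmax=.12):
    im,d,K,R,t=ld(f); P=fitbar(f)
    a=np.array([-.0623,.998]); b=np.array([.998,.0623]); mid=np.array([.5478,-.2102])
    s=(P[:,:2]-mid)@a; w=(P[:,:2]-mid)@b
    hsv=cv2.cvtColor(im,cv2.COLOR_RGB2HSV).reshape(-1,3)
    o={}
    for c,(h0,h1) in dict(g=(45,80),y=(22,35)).items():
        q=(hsv[:,0]>h0)&(hsv[:,0]<h1)&(hsv[:,1]>100)&(abs(w)<.05)&(abs(s)<.2)&(P[:,2]>.06)&(P[:,2]<zmax)
        print(f,c,q.sum(),np.median(P[q],0).round(4))
E
python3 - <<'E'
from h import *
tilt("l2"); lids("side0.npz"); lids("l2side.npz")
E
```

```text
clk 7.85 pos [ 0.5514 -0.2546  0.1168] F [-0.27 -0.73 -6.32] T [-0.007 -0.093  0.002] w 0.213
side0.npz g 266 [ 0.522  -0.0499  0.075 ]
side0.npz y 131 [ 0.5379 -0.352   0.0745]
l2side.npz g 278 [ 0.5227 -0.0464  0.0796]
l2side.npz y 109 [ 0.5362 -0.3488  0.0789]
```

Both lids rose about 4.5 mm, so it lifts level here. I'll lift higher and average the wrist moment to refine the balance point.

Request:
apply_moves(commands=[[0,0,-0.4,0,0,0],[0,0,-0.8,0,0,0],[0,0,-0.8,0,0,0],[0,0,-0.8,0,0,0],[0,0,-0.4,0,0,0]], newtons=40)

```text
clock: 8.4
position: [0.5519, -0.2548, 0.1502]
ee_rot: [3.139, 0.1, 0.003]
force: [0.3, 0.8, -6.4]
width: 0.217
```

Request:
apply_moves(commands=[[0,0,0,0,0,0],[0,0,0,0,0,0],[0,0,0,0,0,0],[0,0,0,0,0,0]])

```text
clock: 8.8
position: [0.5511, -0.2546, 0.1483]
ee_rot: [-3.14, -0.1, 0.001]
force: [-0.2, -0.3, -7.0]
width: 0.216
```

```bash
cat >> h.py <<'E'
def avg(n):
    from cell import arm,vision
    A=[]
    for i in range(n):
        vision.get_image("side"); s=arm.observe(); A.append(np.r_[s['force'],s['ft_torque']])
    A=np.array(A); print('mean',A.mean(0).round(3),'sd',A.std(0).round(3))
E
python3 - <<'E'
from h import *
tilt("l3"); lids("l3side.npz",.13); avg(20)
E
```

```text
clk 8.8 pos [ 0.5511 -0.2546  0.1483] F [-0.18 -0.34 -6.99] T [-0.027 -0.095  0.068] w 0.216
l3side.npz g 271 [ 0.5211 -0.0478  0.1108]
l3side.npz y 109 [ 0.5361 -0.3487  0.1104]
mean [ 1.290e-01 -8.400e-02 -6.838e+00  3.000e-03 -9.800e-02  2.000e-03] sd [0.586 0.526 0.411 0.023 0.031 0.027]
```

The carrier weighs about 6.8 N, the moment is about zero (0.003 ± 0.005 Nm) and both lids are level, so the grip is at the balance point. Next I lift to clear the saddle and carry it over.

Request:
apply_moves(commands=[[0,0,-1.0,0,0,0],[0,0,-2.0,0,0,0],[0,0,-3.0,0,0,0],[0,0,-3.0,0,0,0],[0,0,-2.5,0,0,0]], newtons=50)

```text
clock: 10.35
position: [0.5516, -0.2545, 0.2663]
ee_rot: [3.139, 0.101, 0.003]
force: [0.3, -0.0, -7.1]
width: 0.212
```

Request:
apply_moves(commands=[[0,0,-1.8,0,0,0],[0,0,-0.9,0,0,0],[0,0,0,0,0,0],[0,0,0,0,0,0]])

```text
clock: 10.75
position: [0.5509, -0.2546, 0.29]
ee_rot: [-3.14, -0.1, 0.002]
force: [-0.1, -0.1, -6.4]
width: 0.215
```

Run:
```python
from h import *
tilt("l4"); plan([.5137,.2250,.290],-18.6,25)
```

```text
clk 10.75 pos [ 0.5509 -0.2546  0.29  ] F [-0.13 -0.12 -6.36] T [ 0.04  -0.137  0.013] w 0.215
yaw now 3.67 pos [ 0.5507 -0.2545  0.2895] clk 10.8
[-0.02, -1.92, -0.0, -0.0, 0.0001, 0.0155]
[-0.05, -1.92, -0.0, -0.0, 0.0001, 0.0155]
[-0.08, -1.92, -0.0, -0.0, 0.0001, 0.0155]
[-0.11, -1.92, -0.0, -0.0, 0.0001, 0.0155]
[-0.14, -1.92, -0.0, -0.0, 0.0001, 0.0155]
[-0.17, -1.92, -0.0, -0.0, 0.0001, 0.0155]
[-0.2, -1.91, -0.0, -0.0, 0.0001, 0.0155]
[-0.23, -1.91, -0.0, -0.0, 0.0001, 0.0155]
[-0.26, -1.91, -0.0, -0.0, 0.0001, 0.0155]
[-0.29, -1.9, -0.0, -0.0, 0.0001, 0.0155]
[-0.32, -1.9, -0.0, -0.0, 0.0001, 0.0155]
[-0.35, -1.89, -0.0, -0.0, 0.0001, 0.0155]
[-0.38, -1.89, -0.0, -0.0, 0.0001, 0.0155]
[-0.41, -1.88, -0.0, -0.0, 0.0001, 0.0155]
[-0.44, -1.87, -0.0, -0.0, 0.0001, 0.0155]
[-0.47, -1.87, -0.0, -0.0, 0.0001, 0.0155]
[-0.5, -1.86, -0.0, -0.0, 0.0001, 0.0155]
[-0.53, -1.85, -0.0, -0.0, 0.0001, 0.0155]
[-0.56, -1.84, -0.0, -0.0, 0.0001, 0.0155]
[-0.58, -1.83, -0.0, -0.0, 0.0001, 0.0155]
[-0.61, -1.82, -0.0, -0.0, 0.0001, 0.0155]
[-0.64, -1.81, -0.0, -0.0, 0.0001, 0.0155]
[-0.67, -1.8, -0.0, -0.0, 0.0001, 0.0155]
[-0.7, -1.79, -0.0, -0.0, 0.0001, 0.0155]
[-0.72, -1.78, -0.0, -0.0, 0.0001, 0.0155]
```

View pics/l4side.png

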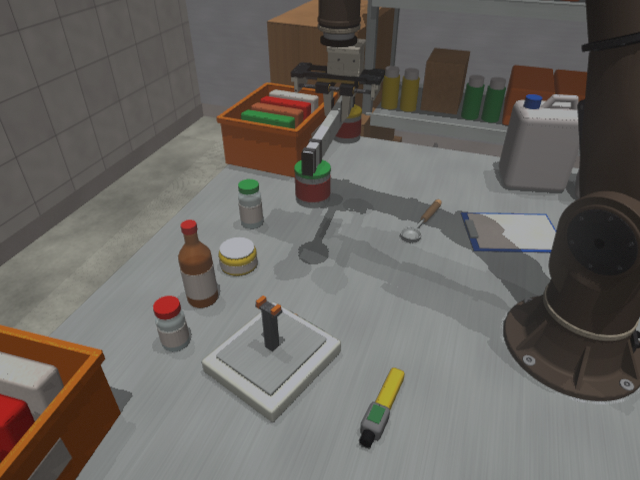

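The carrier hangs level, with the green lid at about (313,165) and the yellow lid at about (348,112), well clear of the table. I carry it over in four gentle calls.

Request:
apply_moves(commands=[[0,-1.0,0,0,0,0.0155],[-0.05,-1.9,0,0,0,0.0155],[-0.1,-2.3,0,0,0,0.0155],[-0.15,-2.3,0,0,0,0.0155],[-0.15,-2.3,0,0,0,0.0155]])

```text
clock: 11.3
position: [0.5434, -0.1549, 0.2899]
ee_rot: [-3.141, 0.023, 0.002]
force: [0.3, -0.0, -6.6]
width: 0.217
```

Request:
apply_moves(commands=[[-0.2,-2.3,0,0,0,0.0155],[-0.25,-2.3,0,0,0,0.0155],[-0.3,-2.3,0,0,0,0.0155],[-0.3,-2.3,0,0,0,0.0155],[-0.35,-2.3,0,0,0,0.0155]])

```text
clock: 11.8
position: [0.5344, -0.0395, 0.29]
ee_rot: [-3.138, 0.144, 0.002]
force: [-0.5, 0.3, -8.1]
width: 0.213
```

Request:
apply_moves(commands=[[-0.4,-2.3,0,0,0,0.0155],[-0.4,-2.3,0,0,0,0.0155],[-0.45,-2.3,0,0,0,0.0155],[-0.5,-2.3,0,0,0,0.0155],[-0.5,-2.3,0,0,0,0.0155]])

```text
clock: 12.3
position: [0.5258, 0.0773, 0.29]
ee_rot: [3.13, -0.266, -0.002]
force: [-0.5, -0.9, -7.7]
width: 0.218
```

Run:
```python
from h import *
plan([.5137,.2250,.290],-18.6,9)
```

```text
yaw now -9.7 pos [0.5258 0.0773 0.29  ] clk 12.3
[-0.41, -1.6, 0.0, 0.0, 0.0001, 0.0173]
[-0.44, -1.59, 0.0, 0.0, 0.0001, 0.0173]
[-0.46, -1.58, 0.0, 0.0, 0.0001, 0.0173]
[-0.49, -1.57, 0.0, 0.0, 0.0001, 0.0173]
[-0.52, -1.56, 0.0, 0.0, 0.0001, 0.0173]
[-0.55, -1.55, 0.0, 0.0, 0.0001, 0.0173]
[-0.57, -1.54, 0.0, 0.0, 0.0001, 0.0173]
[-0.6, -1.53, 0.0, 0.0, 0.0001, 0.0173]
[-0.63, -1.52, 0.0, 0.0, 0.0001, 0.0173]
```

Request:
apply_moves(commands=[[-0.5,-2.2,0,0,0,0.0173],[-0.5,-2.0,0,0,0,0.0173],[-0.5,-1.8,0,0,0,0.0173],[-0.5,-1.6,0,0,0,0.0173],[-0.5,-1.5,0,0,0,0.0173]])

```text
clock: 12.8
position: [0.5193, 0.1713, 0.29]
ee_rot: [3.116, -0.4, -0.002]
force: [0.7, -0.4, -6.4]
width: 0.212
```

Request:
apply_moves(commands=[[-0.6,-1.4,0,0,0,0.0173],[-0.55,-1.3,0,0,0,0.0173],[-0.5,-1.2,0,0,0,0.0173],[-0.5,-1.0,0,0,0,0.0173],[0,0,0,0,0,0]])

```text
clock: 13.3
position: [0.5117, 0.2253, 0.2901]
ee_rot: [-3.1, 0.503, 0.003]
force: [-0.8, 0.4, -6.7]
width: 0.216
```

Request:
apply_moves(commands=[[0,0,0,0,0,0],[0,0,0,0,0,0]])

```text
clock: 13.5
position: [0.5132, 0.2221, 0.2904]
ee_rot: [3.099, -0.508, -0.0]
force: [0.1, -0.4, -7.3]
width: 0.213
```

Run:
```python
from h import *
from cell import vision
tilt("s1"); plan([.5137,.2250,.230],-18.6,5)
for n in ("top","wrist"):
    c=vision.get_calibration(n); im,d=vision.get_image(n); np.savez("s1"+n+".npz",im=im,d=d,**c)
    cv2.imwrite(f"pics/s1{n}.png",im[:,:,::-1])
a=cv2.imread("pics/s1side.png")[120:360,130:430]; b=cv2.imread("pics/s1top.png")[130:330,80:380]
cv2.imwrite("pics/s1.png",np.vstack([cv2.resize(a,(600,480))]))
cv2.imwrite("pics/s1t.png",cv2.resize(b,(750,500)))
```

```text
clk 13.5 pos [0.5132 0.2221 0.2904] F [ 0.12 -0.4  -7.35] T [-0.026 -0.029 -0.033] w 0.213
yaw now -18.63 pos [0.5134 0.222  0.2905] clk 13.55
[-0.01, -0.06, 1.21, 0.0002, 0.0, -0.0001]
[-0.01, -0.06, 1.21, 0.0002, 0.0, -0.0001]
[-0.01, -0.06, 1.21, 0.0002, 0.0, -0.0001]
[-0.01, -0.06, 1.21, 0.0002, 0.0, -0.0001]
[-0.01, -0.06, 1.21, 0.0002, 0.0, -0.0001]
```

View pics/s1.png

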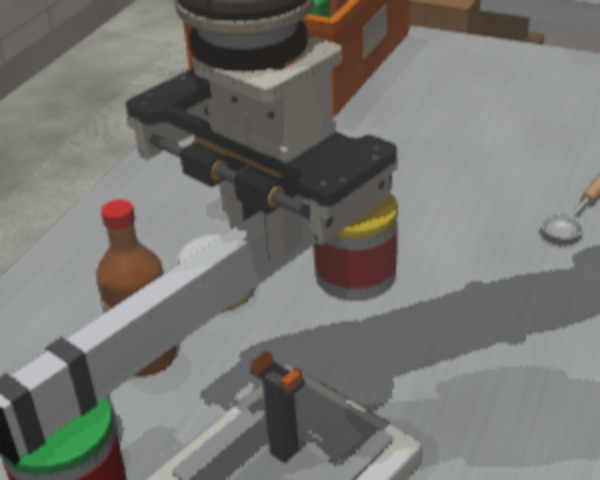

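View pics/s1t.png

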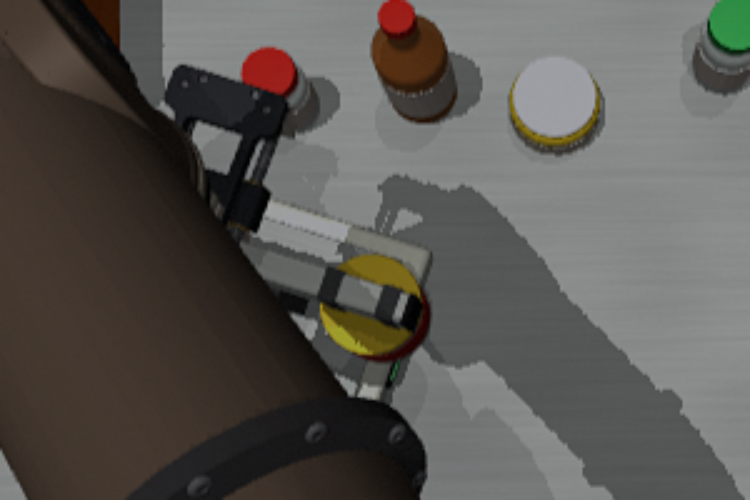

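View pics/s1wrist.png

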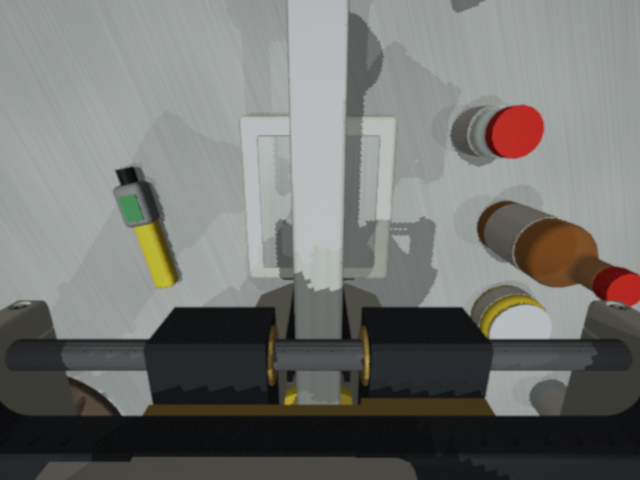

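In the wrist view the bar (columns 290–346) is parallel to the pan (241–396) and centred over it. In the side view it is level over the saddle at about (277,370). I lower it to just above the cheeks and check.

Request:
apply_moves(commands=[[0,-0.06,1.2,0,0,0],[0,-0.06,2.2,0,0,0],[0,-0.06,2.5,0,0,0],[0,-0.06,1.8,0,0,0],[0,-0.06,0.9,0,0,0]])

```text
clock: 14.15
position: [0.5133, 0.2248, 0.2022]
ee_rot: [3.098, -0.507, -0.004]
force: [-1.1, 0.8, -6.4]
width: 0.211
```

Request:
apply_moves(commands=[[0,0,0.4,0,0,0],[0,0,0,0,0,0],[0,0,0,0,0,0]])

```text
clock: 14.45
position: [0.5147, 0.2261, 0.2015]
ee_rot: [-3.1, 0.507, -0.002]
force: [-0.7, 0.6, -6.8]
width: 0.213
```

Run:
```python
from h import *
tilt("s2"); avg(6)
plan([.5137,.2250,.177],-18.6,5)
a=cv2.imread("pics/s2side.png")[210:360,180:380]; cv2.imwrite("pics/s2.png",cv2.resize(a,(800,600),interpolation=cv2.INTER_CUBIC))
```

```text
clk 14.45 pos [0.5147 0.2261 0.2015] F [-0.72  0.55 -6.76] T [ 0.026 -0.063 -0.017] w 0.213
mean [-9.100e-02  8.200e-02 -6.515e+00 -1.200e-02 -7.400e-02 -4.000e-03] sd [0.314 0.508 0.434 0.016 0.029 0.014]
yaw now -18.58 pos [0.5143 0.2258 0.201 ] clk 14.8
[-0.01, 0.02, 0.48, -0.0001, -0.0001, 0.0001]
[-0.01, 0.02, 0.48, -0.0001, -0.0001, 0.0001]
[-0.01, 0.02, 0.48, -0.0001, -0.0001, 0.0001]
[-0.01, 0.02, 0.48, -0.0001, -0.0001, 0.0001]
[-0.01, 0.02, 0.48, -0.0001, -0.0001, 0.0001]
```

View pics/s2.png

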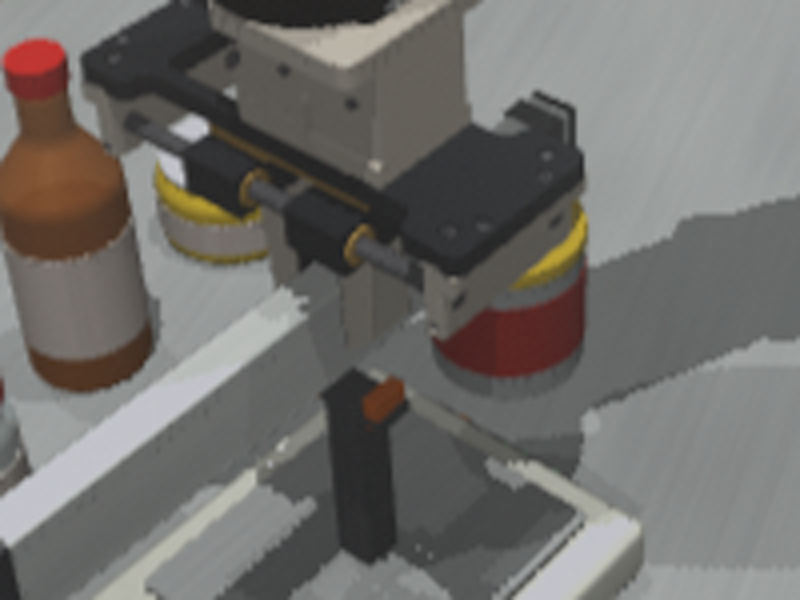

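The bar is about 15 mm above the saddle and lines up with it; the near cheek shows at (385,400). Next I lower it slowly while watching the force.

Request:
apply_moves(commands=[[-0.03,0,0.4,0,0,0],[-0.03,0.04,0.4,0,0,0],[0,0.04,0.4,0,0,0],[0,0,0.2,0,0,0],[0,0,0.1,0,0,0]])

```text
clock: 15.3
position: [0.5133, 0.225, 0.1853]
ee_rot: [3.1, -0.507, -0.001]
force: [0.0, 0.4, -6.5]
width: 0.218
```

Request:
apply_moves(commands=[[0,0,0.15,0,0,0],[0,0,0.15,0,0,0],[0,0,0.1,0,0,0],[0,0,0.1,0,0,0],[0,0,0,0,0,0]])

```text
clock: 15.8
position: [0.5134, 0.2251, 0.1806]
ee_rot: [3.1, -0.507, -0.0]
force: [-0.1, -0.6, -6.9]
width: 0.214
```

Run:
```python
from h import *
tilt("s3"); avg(6)
a=cv2.imread("pics/s3side.png")[210:360,180:380]; cv2.imwrite("pics/s3.png",cv2.resize(a,(800,600),interpolation=cv2.INTER_CUBIC))
```

```text
clk 15.8 pos [0.5134 0.2251 0.1806] F [-0.07 -0.62 -6.86] T [ 0.022 -0.078 -0.013] w 0.214
mean [-0.42  -0.492 -6.597 -0.027 -0.064  0.013] sd [0.486 0.61  0.441 0.025 0.034 0.027]
```

View pics/s3.png

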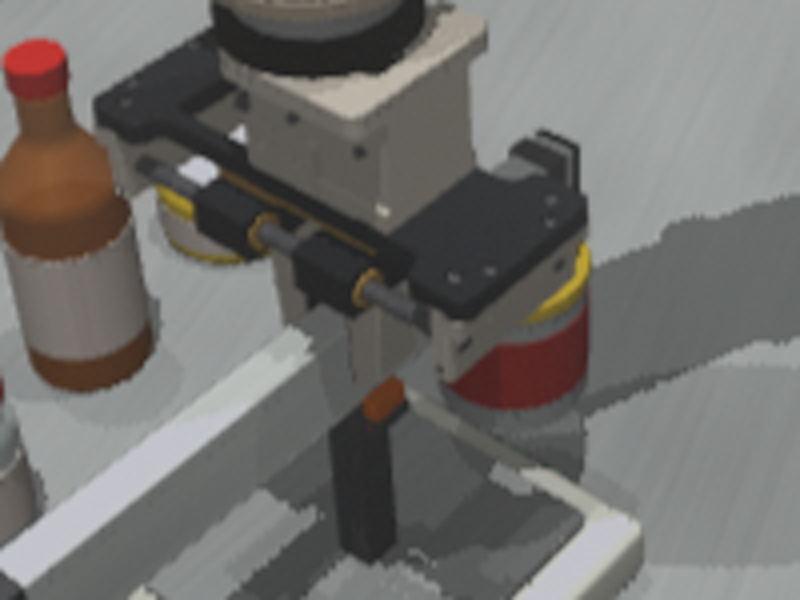

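The underside is now below the cheek tops and the force is unchanged, so the bar has entered between the cheeks (orange one at (385,400)). I continue at 1 mm per row.

Request:
apply_moves(commands=[[0,0,0.1,0,0,0],[0,0,0.1,0,0,0],[0,0,0.1,0,0,0],[0,0,0,0,0,0]])

```text
clock: 16.55
position: [0.5133, 0.2251, 0.1775]
ee_rot: [3.1, -0.507, -0.0]
force: [-0.7, 0.1, -7.3]
width: 0.213
```

Request:
apply_moves(commands=[[0,0,0.1,0,0,0],[0,0,0,0,0,0]])

```text
clock: 16.75
position: [0.5134, 0.2252, 0.1768]
ee_rot: [3.1, -0.507, 0.0]
force: [-0.9, -1.6, -3.0]
width: 0.211
```

Request:
apply_moves(commands=[[0,0,0.1,0,0,0],[0,0,0,0,0,0]])

```text
clock: 16.95
position: [0.5135, 0.2252, 0.1759]
ee_rot: [-3.1, 0.507, -0.0]
force: [-1.0, -1.6, -1.1]
width: 0.208
```

Run:
```python
from h import *
tilt("s4"); avg(6)
```

```text
clk 16.95 pos [0.5135 0.2252 0.1759] F [-0.98 -1.63 -1.13] T [-0.299  0.341 -0.022] w 0.208
mean [-1.664 -0.985 -0.914 -0.249  0.34  -0.016] sd [0.489 0.311 0.317 0.026 0.037 0.016]
```

Contact force is now on the scale: the tool carries only about 0.9 N. A small lateral preload of about 2 N shows in force and moment, so I relax it, then loosen the grip in stages and watch for tipping.

Request:
apply_moves(commands=[[-0.04,0.04,0.03,0,0,0],[0,0,0,0,0,0]])

```text
clock: 17.5
position: [0.5134, 0.2252, 0.1756]
ee_rot: [-3.1, 0.507, -0.001]
force: [0.5, 0.4, -0.0]
width: 0.211
```

Request:
apply_moves(commands=[[0,0,0,0,0,0],[0,0,0,0,0,0],[0,0,0,0,0,0]], newtons=4)

```text
clock: 17.8
position: [0.5133, 0.2251, 0.1756]
ee_rot: [-3.1, 0.507, -0.001]
force: [1.6, 0.3, 1.1]
width: 0.218
```

Run:
```python
from h import *
tilt("s5"); avg(6)
```

```text
clk 17.8 pos [0.5133 0.2251 0.1756] F [1.63 0.3  1.13] T [ 0.046 -0.46  -0.028] w 0.218
mean [ 2.396  0.708 -0.393  0.155 -0.701  0.006] sd [0.753 0.315 0.561 0.044 0.071 0.017]
```

Request:
apply_moves(commands=[[0,0,0,0,0,0],[0,0,0,0,0,0]], claw=0.5)

```text
clock: 18.35
position: [0.5123, 0.2247, 0.1752]
ee_rot: [3.1, -0.507, -0.002]
force: [0.1, 0.1, 0.6]
width: 0.25
```

```bash
cat >> h.py <<'E'
def lev(f):
    P=fitbar(f); a=np.array([.319,.948]); b=np.array([.948,-.319]); mid=np.array([.5137,.225])
    s=(P[:,:2]-mid)@a; w=(P[:,:2]-mid)@b
    m=(abs(w)<.008)&(s>.03)&(s<.2)&(P[:,2]>.15)&(P[:,2]<.22)
    k=np.polyfit(s[m],P[m,2],1)
    for _ in range(4):
        r=P[:,2]-np.polyval(k,s); mm=m&(abs(r)<.003); k=np.polyfit(s[mm],P[mm,2],1)
    print(f,'slope',k[0].round(4),'ztop',k[1].round(4),'n',mm.sum())
E
python3 - <<'E'
from h import *
tilt("s6")
for f in ("s3side.npz","s4side.npz","s5side.npz","s6side.npz"): lev(f)
E
```

```text
clk 18.35 pos [0.5123 0.2247 0.1752] F [0.08 0.1  0.59] T [ 0.022 -0.09  -0.019] w 0.25
s3side.npz slope 0.003 ztop 0.1883 n 982
s4side.npz slope 0.0018 ztop 0.1837 n 979
s5side.npz slope 0.0039 ztop 0.1833 n 987
s6side.npz slope 0.0039 ztop 0.1832 n 971
```

Released, and the bar stays level (slope 0.004, unchanged) with the top at 0.183, which means the pan sank about 2 mm. I open wider and retreat straight up.

Request:
apply_moves(commands=[[0,0,0,0,0,0],[0,0,0,0,0,0],[0,0,0,0,0,0],[0,0,0,0,0,0],[0,0,0,0,0,0]], claw=0)

```text
clock: 18.9
position: [0.5129, 0.2249, 0.1754]
ee_rot: [3.1, -0.507, -0.0]
force: [-0.0, 0.2, 0.6]
width: 0.498
```

Run:
```python
from h import *
tilt("s7"); lev("s7side.npz")
```

```text
clk 18.9 pos [0.5129 0.2249 0.1754] F [-0.02  0.16  0.58] T [-0.062 -0.032 -0.001] w 0.498
s7side.npz slope 0.0027 ztop 0.1832 n 979
```

Request:
apply_moves(commands=[[0,0,-0.5,0,0,0],[0,0,-1.0,0,0,0],[0,0,-2,0,0,0],[0,0,-3,0,0,0],[0,0,-3,0,0,0]])

```text
clock: 19.45
position: [0.5127, 0.225, 0.2722]
ee_rot: [-3.1, 0.507, 0.0]
force: [0.4, -0.1, 0.3]
width: 0.502
```

Request:
apply_moves(commands=[[0,0,-2,0,0,0],[0,0,-1,0,0,0],[0,0,0,0,0,0],[0,0,0,0,0,0],[0,0,0,0,0,0]])

```text
clock: 19.95
position: [0.5124, 0.2245, 0.2991]
ee_rot: [3.099, -0.507, -0.003]
force: [0.6, -0.6, 0.1]
width: 0.499
```

Run:
```python
from h import *
from cell import vision
tilt("s8"); lev("s8side.npz")
n="wrist";c=vision.get_calibration(n); im,d=vision.get_image(n); cv2.imwrite("pics/s8w.png",im[:,:,::-1]); np.savez("s8w.npz",im=im,d=d,**c)
tilt("s9"); lev("s9side.npz")
```

```text
clk 19.95 pos [0.5124 0.2245 0.2991] F [ 0.55 -0.56  0.06] T [ 0.002 -0.035  0.044] w 0.499
s8side.npz slope 0.0032 ztop 0.1831 n 982
clk 20.05 pos [0.5125 0.2246 0.2993] F [-0.48  0.32 -0.74] T [-0.014 -0.094  0.005] w 0.498
s9side.npz slope 0.0024 ztop 0.1832 n 997
```

View pics/s9side.png

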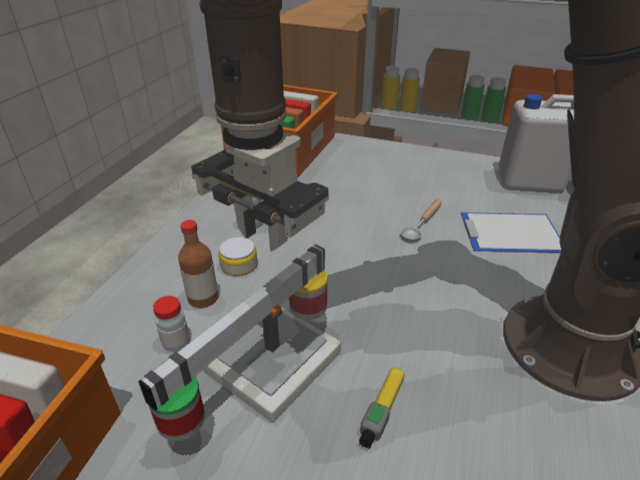

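View pics/s8w.png

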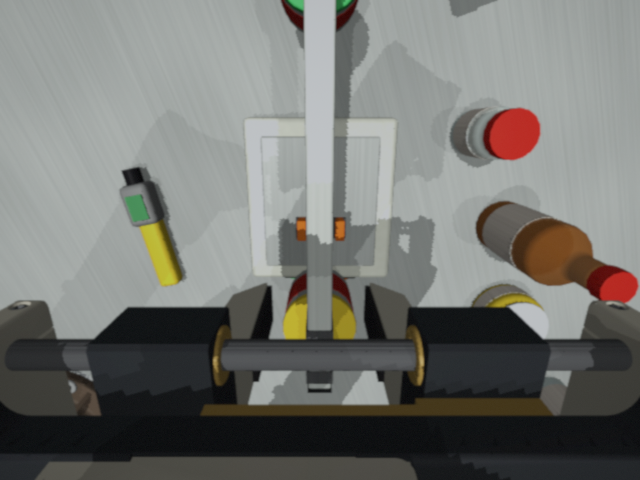

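The carrier rides level on the saddle. In the wrist view the bar sits between the cheeks at (303,229) and (340,229), and in the side view both tins hang free. The bystanders look unmoved and the gripper is clear, so I'm handing it in.

```bash
python3 -c "
from cell import order
print(order.sign_off())"
```

```text
the job is handed in; nothing more can be done
None
```

The carrier is in the saddle, riding level on it alone, and the job was handed in at about 20 s of the 64 s; no verdict was reported.

**Finding the balance:** A 4 mm trial lift at mid-bar raised only the green tin, so the yellow tin is the heavier. A second lift, about 47 mm toward yellow, came up level with the wrist moment near zero. The carrier weighs about 6.8 N (roughly 0.7 kg).

**Lift and placing:** I lifted it level, well above 20 mm, and carried it over the scale. I lowered it between the cheeks at 1 mm per row, then loosened the grip in stages.

**Last checks:**
- **Level:** the fitted slope of the bar was 0.002–0.004 and steady over several pictures after release. The same fit read 0.007 when the carrier stood on the table.
- **Seating:** the top of the bar is at 0.183 m, so the pan sank about 2 mm, which matches the weight. The bar shows between both orange cheeks.
- **Gripper:** it is about 12 cm above its release height and touching nothing.
- **Bystanders:** they look unmoved in the pictures; I did not measure their positions again.

**Disagreements:**
- A sideways force of about 2 N built up at touchdown and changed direction when I tried to relax it. It vanished on release.
- The moment readings appear to be taken at the wrist flange rather than the TCP. That makes the balance point good to only about 3 mm, within the saddle's 9 mm either way.

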